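# Push the empty tin through the return bin's spring gate

## Task

Get the empty round tin into the wooden return bin: push the bin's self-closing gate inward with one finger and keep it open with that finger while you push the tin along its lane with the other finger, until it drops in. Do not pick the tin up or shove the gate open with the tin, and leave the bottle, jar and cup where they stand. Finish with the gate shut again and the hand clear.

Things in the scene. Friction and masses are not known exactly. Their poses are not given: they have to be found in the camera images.
- bin: Fixed wooden return bin on the counter, open at the top. Origin: on the counter under the middle of its front fence line. +x points from the loading ledge through the gate into the bin (away from the robot at yaw 0), +y left, z up. Inside: x 0 to 154, y -94 to 94 mm, floor top at z 6 mm, side and back walls 80 mm high. Turned up to 0.45 rad either way.
- ledge (a point): Middle of the flat loading ledge's top, bin (-70, 0, 70) mm: ledge x -140 to 0, y -100 to 100 mm, 70 mm above the counter, open above; at x = 0 it ends and drops to the bin floor.
- doorway (a point): Top middle of the doorway, bin (0, -2, 110) mm. The fence at the ledge's end (bin x -6 to 4 mm) rises 40 mm above the ledge; its doorway, open above without a lintel, spans bin y -74 to +70 mm and is closed by the gate.
- lane (a point): Where the tin lane's centre line meets the edge of the ledge: bin (0, -40, 70) mm, on the ledge's top. The lane runs straight along bin x from -132 to -10 mm between two smooth white plastic lips 8 mm high, 4 mm thick, 50 mm apart inside. Axes as the bin's.
- gate (a joint): Gate angle (rad): 0 shut, grows as it swings into the bin (+x), at most 1.45. Aluminium plate 130 mm long, 5 thick, 36 high (3 to 39 mm above the ledge), upright hinge at its left (+y) end; free end at bin y -68 mm when shut. A spring shuts it in under 1 s when let go: 0.12 N m at 0 plus 0.12 N m per rad (3 N to start it 40 mm from the hinge).
- gate_hinge (a point): On the gate's hinge pin, 20 mm above the ledge: bin (0, 66, 90) mm.
- gate_edge (a point): On the gate's free edge, 134 mm from the hinge, 90 mm above the counter.
- tin: Loose empty round aluminium tin lying flat in the lane on the ledge, diameter 44 mm, height 28 mm, about 50 g. Origin at the centre of its underside. It starts with its centre 38 to 75 mm before the gate and slides easily; when its centre passes the ledge's edge (bin x = 0) it tips and drops into the bin.
- tin_center (a point): Centre of the tin, 14 mm above its underside.
- softener: Loose white bottle with black cap, diameter 60, height 170 mm, on the counter beside the bin; origin centre of underside. Leave it alone.
- jar: Loose glass jar with black cap, diameter 68, height 90 mm, on the counter beside the bin; origin centre of underside. Leave it alone.
- cup: Loose white ceramic cup, diameter 72, height 80 mm, on the counter beside the bin; origin centre of underside. Leave it alone.
Mind the look-alikes: they are no part of the job. There is more than one size of the tin; the job needs the middle-sized.

How it is judged:
On the way, in this order (a step that is already met when the one before it is completed fails the run):
1. a finger pushes the gate open while the tin is still before the gate (value of joint gate above 0.12 rad and contact force between the fingers and gate above 0.3 N and x of tin_center in the frame of bin below -0.018 m), for 0.05 s.
2. the tin passes the edge of the ledge while a finger keeps the gate open (x of tin_center in the frame of bin above 0.003 m and contact force between the fingers and gate above 0.3 N and value of joint gate above 0.3 rad), for 0.02 s.
At the end, for the whole second after the job is handed in: The tin lies at rest inside the bin, its centre less than 55 mm above the counter (below the ledge), the gate is shut within 0.08 rad, and bottle, jar and cup stand upright within 30 mm of where they were (x of tin_center in the frame of bin between 0 and 0.154 m and y of tin_center in the frame of bin between -0.094 and 0.094 m and z of tin_center in the frame of bin below 0.055 m and value of joint gate below 0.08 rad and linear speed of tin below 0.03 m/s and distance of each of softener, jar, cup from where it was at the start of the episode below 0.03 m and angle between each of softener, jar, cup's own z axis and vertical below 0.15 rad); the robot touches nothing.
It fails at once if the tin is lifted (its centre more than 20 mm above where it lies on the ledge) (height (world z) of tin_center above 0.104 m).
It fails at once if the tin is shoved against the gate (more than 1 N between them) (contact force between tin and gate above 1 N).
It fails at once if bottle, jar or cup is pushed away or knocked over (distance of any of softener, jar, cup from where it was at the start of the episode above 0.03 m or angle between any of softener, jar, cup's own z axis and vertical above 0.3 rad).
It also fails if it takes over 35 s, if anything falls off the work surface, if the arm or the gripper's body presses on something with over 40 N, if the wrist force passes 120 N, or if a joint passes its speed limit or range.

## Robot

A 6-joint arm with a two-finger parallel gripper is mounted at the origin on the work surface. World frame = base frame: x ahead of the robot, y to its left, z up, the work surface at z = 0. Lengths are in m, angles in rad, forces in N, time in s.
With the tool pointing down it reaches from about 0.275 to 0.775 m from the base axis. Payload 14.6 kg.
Tool frame: the origin (TCP) lies on the mounting face of the last link; the fingertips stand 173 mm ahead of it and the grasp point (between the pads) lies 155 mm ahead of it; z points along the fingers, y is the line along which they close (so a half turn about z gives the same grasp; the last joint's range is limited). The gripper opens to 85 mm and grips with 20 to 120 N. Pads are 22 mm wide; open, the fingers measure 114 mm over their backs; the gripper's body (76 mm by 85 mm) begins 54 mm behind the grasp point. The pads swing forward as they close: fully open they stand 13 mm farther back than shut.
Start: joints at [1.012, 0.263, -0.048, 1.259, 0, 1.415], TCP at [0.206, 0.483, 0.405] pointing down, gripper open.
Joint ranges: [-2.65, 2.65], [-0.89, 1.7], [-1.18, 1.37], [-2.13, 2.11], [-1.35, 1.29], [-3.14, 3.14]. Speed limits (rad/s): [1.89, 1.89, 2.57, 2.79, 3.14, 3.14].

## Interface

Orientations are given as a unit quaternion [x, y, z, w].
In Python, from rig import ctrl, read_camera, get_calibration, job gives the robot as it stands.
- The arm moves only by the tool servo_tool, never from a script. Its argument "commands" is text: rows parted by semicolons, each of 7 numbers parted by spaces: the shift along the tool's x, y, z in m, then the turn, a rotation vector about the tool's x, y, z in rad, then the opening, from -1 (shut) to 1 (fully open). In form: tx ty tz ax ay az fingers; .... A call has 1 to 5 rows; each row is the pose to reach, as a shift and turn from the pose commanded when the call began, along the tool's axes at that moment; what a row does not reach only later rows make up. A row lasts 1/8 s, in which the tool goes at most 62.5 mm and 10.7 degrees, less where a joint would pass 70% of its speed; a pose out of reach is approached as far as the arm can. A call with a gripper value outside its range is refused whole. The fingers move at their own pace and stop on an object; the grip force is fixed at half the most. Time passes only in rows, so rows that repeat a pose let the fingers close. It gives the time, the measured TCP pose, the force, the opening and the grip force at its end, in the units of the state.
- ctrl.observe(): the state, without advancing time (a new reading comes with each control period).
- read_camera(name): name is "scene" or "side" or "wrist"; returns (picture, depth): 480x640x3 uint8, red, green, blue; 480x640 float32, m along the optical axis (not along the pixel's ray), 0 where there is no reading.
- get_calibration(name): a dict with "camera_matrix" (3x3 intrinsics, pixels), "world_from_camera" (4x4, takes a point from camera to world coordinates). Camera axes: x right, y up, looking along -z (the intrinsics and any distortion apply to the point x, -y, -z); pixel columns grow to the right and rows downward; lengths in m; the calibration is good to about 2 mm. A picture is of the moment at which its call begins: read the wrist's pose just before it. get_calibration takes no time and is no camera call; for the wrist camera it gives the pose at the moment of the call.
- job.job_done(): hands the job in; it is judged then, once.
The state is a dict: "clock": time; "joint_pos": joint angles; "joint_vel": joint speeds; "joint_efforts": joint torques, N m; "ee_pos": TCP position; "tool_rot": TCP orientation; "ft_force": force on the tool from outside, world axes, zero at the start; "wrist_torque": the same for the moment, N m; "opening": finger opening in m; "gripper_force": force on a finger pad.
Only numpy, scipy, OpenCV 4.12 (cv2) and the standard library are available. Lean on these libraries where they do the work, as an engineer would, in place of code of your own. Each camera call takes 0.05 s, during which the arm holds its last target. There are 200 camera calls.

## Working session

There is one attempt and no reset: what is moved stays moved. The work goes in short steps, Python scripts to look and compute and a tool call to move; the robot and the scene stay as the last step left them, time stands still between calls to the robot, and variables do not carry over. Pictures are saved under pics/ and viewed, at most 10 in all, crops included, and the job is handed in when it is done.

Besides the shell and the picture viewer there is one more tool, called after "Call:" by a JSON object that holds its "fn" and its "kwargs", one argument or row to a line. servo_tool: Moves the arm, as the interface text tells. Its arguments: {"type":"object","properties":{"commands":{"type":"string"}},"required":["commands"]}

```bash
mkdir -p pics; ls; python3 - <<'E'
from rig import ctrl, read_camera, get_calibration
import cv2,numpy as np
for n in ["scene","side"]:
    p,d=read_camera(n); c=get_calibration(n)
    cv2.imwrite(f"pics/{n}0.png",p[:,:,::-1]); np.savez(f"pics/{n}0.npz",p=p,d=d,K=c["camera_matrix"],T=c["world_from_camera"])
    print(n,c["camera_matrix"],c["world_from_camera"],(d>0).mean())
print(ctrl.observe())
E
```

```text
pics
scene [[511.48065859   0.         315.77469161]
 [  0.         511.48065859 240.71077146]
 [  0.           0.           1.        ]] [[-0.16278802 -0.58025301  0.79800157  1.36414243]
 [ 0.986492   -0.11069077  0.12075218  0.18040359]
 [ 0.01826459  0.80687917  0.59043408  0.69227933]
 [ 0.          0.          0.          1.        ]] 0.9957552083333333
side [[458.53959189   0.         323.18368737]
 [  0.         458.53959189 245.34225167]
 [  0.           0.           1.        ]] [[ 0.99782735  0.05705966 -0.03293598  0.52473343]
 [-0.06421834  0.73068458 -0.6796882  -0.60952806]
 [-0.01471697  0.68032657  0.73276133  0.80488329]
 [ 0.          0.          0.          1.        ]] 0.9961393229166666
{'clock': 0.1, 'joint_pos': array([ 1.01171470e+00,  2.63464357e-01, -4.88355042e-02,  1.25938778e+00,
        2.83609408e-05,  1.41550734e+00]), 'joint_vel': array([-0.00033507,  0.00042139,  0.00231221, -0.00125726, -0.00055429,
       -0.00070858]), 'joint_efforts': array([ 3.66039807e-03, -6.38578820e+01,  3.85063934e+01,  1.00212602e-02,
       -1.15311359e-04,  1.11102756e-05]), 'ee_pos': array([0.20623508, 0.48271802, 0.40429261]), 'tool_rot': array([ 2.00527480e-01,  9.79687976e-01, -4.12571132e-04, -1.69104329e-04]), 'ft_force': array([-0.34557917, -0.24199938, -1.05990607]), 'wrist_torque': array([ 0.00338507, -0.00505472,  0.01380182]), 'gripper_force': 0.0, 'opening': 0.08535223803393892}
```

View pics/scene0.png

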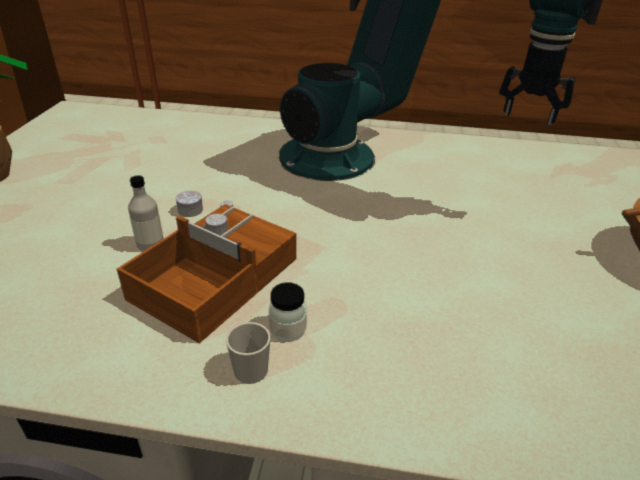

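View pics/side0.png

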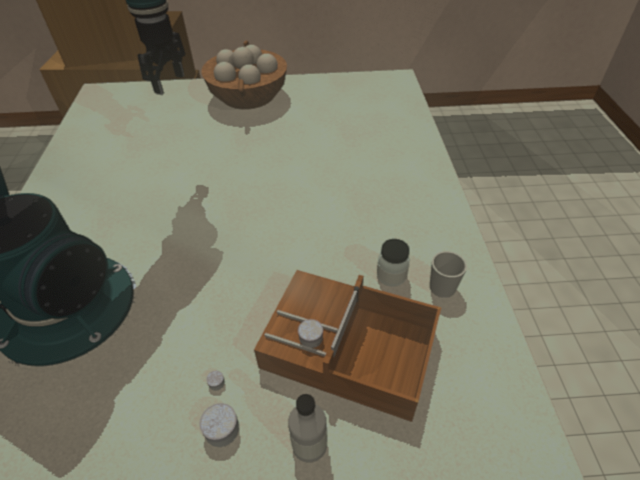

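Tin candidates:
- In-lane tin: side (311,333), scene (217,224).
- Big tin on the counter: side (219,424), scene (190,203).
- Small tin: side (216,380), scene (228,205).

The middle-sized tin, in the lane on the ledge, is the one the job needs. Next I'll measure it and check it in a crop.

```bash
cat > h.py <<'E'
import numpy as np,cv2
def cloud(p,d,K,T):
    v,u=np.mgrid[0:480,0:640]
    P=np.stack([(u-K[0,2])/K[0,0]*d,-(v-K[1,2])/K[1,1]*d,-d],-1)
    return P@T[:3,:3].T+T[:3,3]
def load(n):
    z=np.load(n); return z["p"],z["d"],cloud(z["p"],z["d"],z["K"],z["T"])
E
python3 - <<'E'
from h import *
for n in ["side","scene"]:
    p,d,W=load(f"pics/{n}0.npz")
    hsv=cv2.cvtColor(p,cv2.COLOR_RGB2HSV); brown=(hsv[...,1]>120)&(hsv[...,0]<20)
    reg=(W[...,0]>.25)&(W[...,0]<.9)&(np.abs(W[...,1])<.45)&(d>0)
    for nm,lo,hi,m in [("ledge",.06,.076,brown),("fence",.104,.116,brown),("gate+",.1,.114,~brown),("wall",.076,.09,brown),("tin",.092,.104,~brown),("floor",-.005,.014,brown)]:
        M=(reg&m&(W[...,2]>lo)&(W[...,2]<hi)).astype(np.uint8)
        k,l,s,c=cv2.connectedComponentsWithStats(M)
        for i in range(1,k):
            if s[i,4]>25:
                Q=W[l==i]; r=cv2.minAreaRect((Q[:,:2]*1000).astype(np.float32))
                print(n,nm,s[i,4],c[i].round(0),"mean",Q.mean(0).round(4),"rect",np.round(r[0],1),np.round(r[1],1),round(r[2],1))
    x,y,w,h=(250,260,200,160) if n=="side" else (110,120,200,220)
    cv2.imwrite(f"pics/{n}crop.png",cv2.resize(p[y:y+h,x:x+w,::-1],None,fx=3.5 if n=="side" else 2.7,fy=3.5 if n=="side" else 2.7,interpolation=cv2.INTER_CUBIC))
E
```

```text
side ledge 2225 [319. 300.] mean [ 0.5407 -0.0751  0.0716] rect [534. -68.] [104.5 127.3] 66.6
side ledge 2118 [300. 352.] mean [ 0.4981 -0.1852  0.0708] rect [ 558.1 -194.4] [ 89.7 275.8] 64.4
side ledge 214 [326. 340.] mean [ 0.5484 -0.1666  0.0715] rect [ 547.9 -167.1] [43.1 24.1] 67.1
side fence 48 [359. 281.] mean [ 0.6185 -0.0651  0.1112] rect [618.7 -64.3] [26.2  8.8] 72.7
side fence 101 [328. 357.] mean [ 0.5471 -0.2229  0.1109] rect [ 547.4 -221.7] [27.5 10.3] 66.6
side gate+ 275 [345. 317.] mean [ 0.5852 -0.1416  0.1088] rect [ 584.9 -141.1] [166.6  10.4] 66.6
side gate+ 41 [305. 334.] mean [ 0.5098 -0.1678  0.1007] rect [ 511.2 -169.4] [20.5 19. ] 10.1
side gate+ 349 [308. 430.] mean [ 0.5082 -0.3408  0.1087] rect [ 508.  -330.4] [59.1 51.3] 3.2
side wall 952 [393. 355.] mean [ 0.6636 -0.2063  0.081 ] rect [ 653.8 -174. ] [201.2 164.1] 65.4
side tin 152 [394. 248.] mean [0.7056 0.0325 0.0928] rect [704.5  33. ] [49.  49.3] 88.6
side tin 107 [347. 319.] mean [ 0.5885 -0.1394  0.098 ] rect [ 590.2 -135.5] [177.8   3.3] 65.6
side tin 464 [310. 331.] mean [ 0.5201 -0.1611  0.0
[... 1090 characters left out ...]
 [37.9 57.7] 36.6
scene gate+ 253 [214. 235.] mean [ 0.5894 -0.1389  0.1053] rect [ 586.2 -143.9] [141.9   8.8] 65.0
scene wall 925 [183. 274.] mean [ 0.681  -0.1711  0.0792] rect [ 657.2 -173.9] [202.9 168. ] 66.0
scene tin 160 [143. 212.] mean [ 0.5296 -0.3154  0.0981] rect [ 525.2 -317.5] [29.8 58.6] 29.8
scene tin 238 [215. 220.] mean [ 0.5248 -0.1585  0.0962] rect [ 523.1 -159.8] [45.4 46.1] 70.6
scene tin 237 [213. 238.] mean [ 0.5891 -0.1416  0.0979] rect [ 589.  -142.1] [135.9   6.5] 65.3
scene floor 2323 [189. 280.] mean [ 0.6175 -0.194   0.0053] rect [ 621.1 -192.4] [134.4 109.3] 65.1
scene floor 924 [213. 307.] mean [ 0.6822 -0.1162  0.0068] rect [ 665.9 -103.2] [167.1 357.5] 31.8
```

View pics/sidecrop.png

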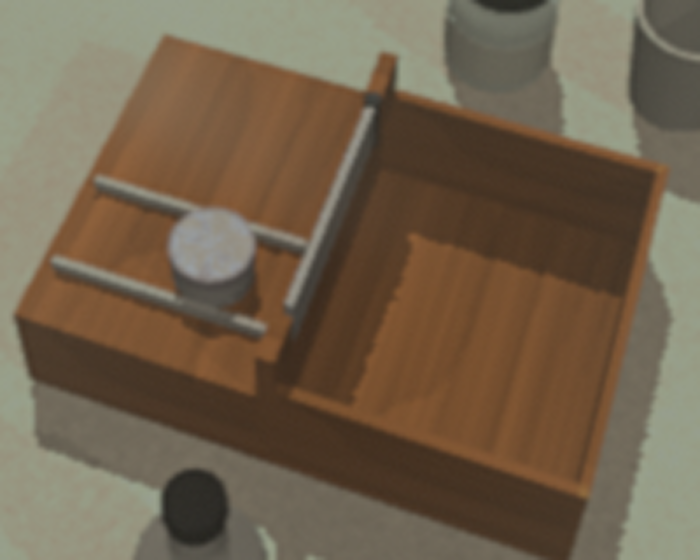

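In the crop, the ledge tin (212,255 in the crop) sits between the two white lips and is about 44 mm across, with its top at z≈98, so it's the middle size. Measured values:
- **Bin:** origin about (585.5, -141.7) mm, yaw about -24.2°.
- **Tin:** bin x about -52.

Plan: turn the finger line 45° to the lane, so the leading finger faces the gate (y≈+32) and the trailing finger is behind the tin. One straight push along bin x then does both.

Call:
{"fn": "servo_tool", "kwargs": {
  "commands": "-0.048 -0.038 0.0 0 0 0 1; -0.096 -0.076 0.0 0 0 0 1; -0.144 -0.114 0.0 0 0 0 1; -0.192 -0.152 0.0 0 0 0 1; -0.240 -0.190 0.0 0 0 0 1"
}}

```text
clock: 0.72
ee_pos: [0.3527, 0.2119, 0.4046]
tool_rot: [0.2, 0.98, 0.0, 0.0]
ft_force: [2.4, 1.0, -0.5]
opening: 0.0856
gripper_force: 0.0
```

Call:
{"fn": "servo_tool", "kwargs": {
  "commands": "-0.048 -0.038 0.0 0 0 0 1; -0.096 -0.076 0.0 0 0 0 1; -0.144 -0.114 0.0 0 0 0 1; -0.192 -0.152 0.0 0 0 0 1; -0.240 -0.190 0.0 0 0 0 1"
}}

```text
clock: 1.35
ee_pos: [0.4989, -0.0574, 0.4046]
tool_rot: [0.201, 0.98, 0.0, -0.0]
ft_force: [1.0, 1.0, -0.9]
opening: 0.0854
gripper_force: 0.0
```

Call:
{"fn": "servo_tool", "kwargs": {
  "commands": "-0.030 -0.025 0.02 0 0 0.16 1; -0.059 -0.047 0.03 0 0 0.32 1; -0.059 -0.047 0.04 0 0 0.48 1; -0.059 -0.047 0.05 0 0 0.64 1; -0.059 -0.047 0.06 0 0 0.805 1"
}}

```text
clock: 1.98
ee_pos: [0.5341, -0.1218, 0.344]
tool_rot: [0.571, 0.821, -0.0, -0.0]
ft_force: [-0.2, 0.0, 0.0]
opening: 0.0855
gripper_force: 0.0
```

```bash
cat >> h.py <<'E'
O=np.array([.5855,-.1417]); yaw=-.422
R=np.array([[np.cos(yaw),-np.sin(yaw)],[np.sin(yaw),np.cos(yaw)]])
def tobin(W): 
    B=W.copy(); B[...,:2]=(W[...,:2]-O)@R; return B*1000
def snap(n,tag):
    from rig import read_camera,get_calibration
    p,d=read_camera(n); c=get_calibration(n)
    W=cloud(p,d,c["camera_matrix"],c["world_from_camera"]); return p,d,tobin(W)
E
python3 - <<'E'
from h import *
ims=[]
for n in ["side","scene"]:
    p,d,B=snap(n,"h")
    m=(d>0)&(B[...,2]>125)&(B[...,2]<200)&(np.abs(B[...,0]+55)<90)&(np.abs(B[...,1])<90)
    for lo in range(150,200,5):
        mm=m&(B[...,2]>lo)&(B[...,2]<lo+5)
        for s,nm in((1,"A"),(-1,"B")):
            q=B[mm&(((B[...,0]+55)+(B[...,1]+3))*s>0)]
            if len(q)>3: print(n,lo,nm,len(q),q.min(0).round(),q.max(0).round())
    v,u=np.where(m); x,y=max(0,int(u.mean())-110),max(0,int(v.mean())-90)
    ims.append(cv2.resize(p[y:y+220,x:x+220,::-1],(400,400)))
cv2.imwrite("pics/hov.png",np.hstack(ims))
E
```

```text
side 185 A 9 [-30.  18. 186.] [-17.  31. 190.]
side 185 B 4 [-88. -45. 188.] [-79. -42. 190.]
side 190 A 16 [-33.  19. 191.] [-13.  33. 195.]
side 190 B 12 [-89. -47. 190.] [-79. -41. 195.]
side 195 A 25 [-33.  18. 195.] [-12.  34. 200.]
side 195 B 18 [-98. -48. 195.] [-79. -41. 200.]
scene 180 A 16 [-27.  22. 181.] [-13.  37. 185.]
scene 180 B 13 [-92. -41. 181.] [-83. -29. 184.]
scene 185 A 17 [-28.  24. 185.] [-12.  39. 190.]
scene 185 B 17 [-91. -39. 185.] [-79. -28. 189.]
scene 190 A 33 [-29.  23. 190.] [-10.  41. 195.]
scene 195 A 19 [-26.  23. 195.] [-11.  41. 200.]
```

View pics/hov.png

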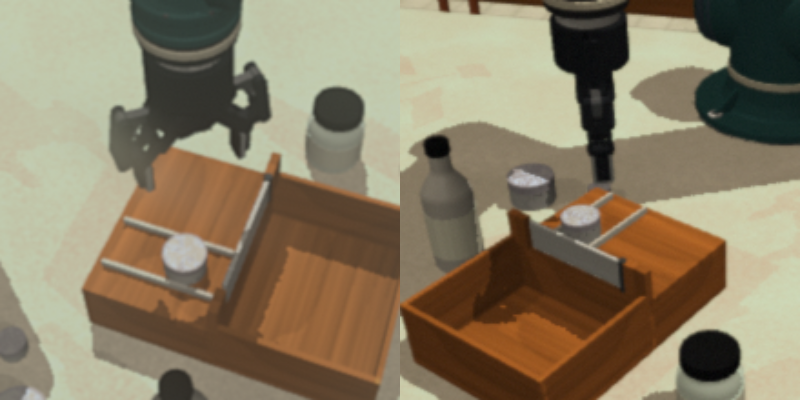

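The two views (side crop left, scene crop right) show the fingers over the ledge where planned: the leading finger short of the gate, the trailing one behind the tin. Tips are at z≈182 with the TCP at 344, so I'll lower by 101 mm.

Call:
{"fn": "servo_tool", "kwargs": {
  "commands": "0 0 0.03 0 0 0 1; 0 0 0.06 0 0 0 1; 0 0 0.08 0 0 0 1; 0 0 0.095 0 0 0 1; 0 0 0.101 0 0 0 1"
}}

```text
clock: 2.7
ee_pos: [0.5341, -0.1216, 0.2432]
tool_rot: [0.567, 0.824, -0.0, -0.0]
ft_force: [-0.4, 0.5, -0.1]
opening: 0.0851
gripper_force: 0.0
```

```bash
python3 - <<'E'
from h import *
ims=[]
for n in ["side","scene"]:
    p,d,B=snap(n,"h")
    m=(d>0)&(np.abs(B[...,0]+55)<70)&(np.abs(B[...,1])<80)
    hsv=cv2.cvtColor(p,cv2.COLOR_RGB2HSV)
    t=m&(B[...,2]>95)&(B[...,2]<101)&(hsv[...,2]>100)&(hsv[...,1]<80)&(B[...,0]<-15)
    if t.sum()>20: print(n,"tin",t.sum(),cv2.minAreaRect(B[t][:,:2].astype(np.float32)))
    g=m&(B[...,2]>80)&(B[...,2]<130)&(hsv[...,2]<85)&(hsv[...,1]<110)&(B[...,0]<0)
    for s,nm in((1,"A"),(-1,"B")):
        q=B[g&(((B[...,0]+55)+(B[...,1]+3))*s>0)]
        if len(q): print(n,nm,len(q),np.percentile(q,[2,98],axis=0).round())
    x,y=(225,220) if n=="side" else (110,110)
    ims.append(cv2.resize(p[y:y+180,x:x+180,::-1],(400,400)))
cv2.imwrite("pics/low.png",np.hstack(ims))
E
```

```text
side tin 379 ((-52.609954833984375, -42.62342834472656), (44.168399810791016, 43.19417190551758), 40.66173553466797)
side A 77 [[-32.  18.  89.]
 [ -5.  48. 130.]]
side B 52 [[-98. -51.  96.]
 [-80. -41. 130.]]
scene tin 139 ((-48.93643569946289, -42.08021926879883), (39.813690185546875, 34.99327087402344), 59.0545768737793)
scene A 106 [[-28.  24.  86.]
 [ -6.  50. 127.]]
scene B 80 [[-59. -52.  80.]
 [-27. -19.  96.]]
```

View pics/low.png

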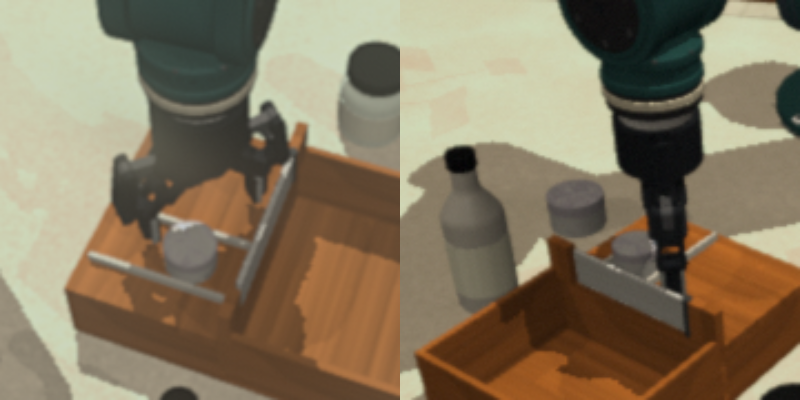

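The fingers are down. The leading one at (bin x≈-6, y≈+30) is just short of the gate, and the trailing one is behind the tin at bin (-52, -42). I'll start the push slowly.

Call:
{"fn": "servo_tool", "kwargs": {
  "commands": "-0.003 0.003 0 0 0 0 1; -0.006 0.006 0 0 0 0 1; -0.009 0.009 0 0 0 0 1; -0.012 0.012 0 0 0 0 1; -0.012 0.012 0 0 0 0 1"
}}

```text
clock: 3.42
ee_pos: [0.5497, -0.1286, 0.2436]
tool_rot: [0.568, 0.823, 0.0, -0.0]
ft_force: [-4.1, 2.8, 2.5]
opening: 0.0854
gripper_force: 2.1
```

```bash
cat > look.py <<'E'
from h import *
import sys
ims=[]
for n in ["side","scene"]:
    p,d,B=snap(n,"h")
    hsv=cv2.cvtColor(p,cv2.COLOR_RGB2HSV)
    m=(d>0)&(B[...,0]>-90)&(B[...,0]<90)&(np.abs(B[...,1])<75)&(hsv[...,1]<80)&(hsv[...,2]>85)
    t=m&(B[...,2]>94)&(B[...,2]<101)&(B[...,1]<-10)
    if t.sum()>20: print(n,"tin?",t.sum(),cv2.minAreaRect(B[t][:,:2].astype(np.float32)))
    g=m&(B[...,2]>102)&(B[...,2]<113)
    if g.sum()>20: print(n,"gate",g.sum(),cv2.minAreaRect(B[g][:,:2].astype(np.float32)))
    x,y=(225,220) if n=="side" else (110,110)
    ims.append(cv2.resize(p[y:y+200,x:x+200,::-1],(400,400)))
cv2.imwrite(f"pics/{sys.argv[1]}.png",np.hstack(ims))
E
python3 look.py p1
```

```text
side tin? 410 ((-17.117570877075195, -57.145877838134766), (44.00605010986328, 97.42147827148438), 57.61251449584961)
side gate 178 ((5.086784362792969, -29.3035888671875), (116.12242126464844, 92.4451904296875), 50.316978454589844)
scene tin? 215 ((-10.519107818603516, -41.94562530517578), (90.10798645019531, 49.80936813354492), 10.086813926696777)
scene gate 222 ((16.750537872314453, 0.10449981689453125), (13.48379135131836, 130.88145446777344), 15.702605247497559)
```

View pics/p1.png

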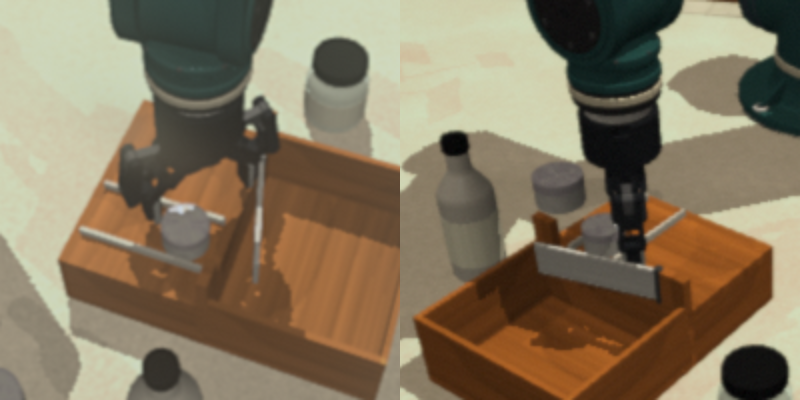

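The gate is open about 0.27 rad, held by the leading finger at 4.9 N, with the tin still well before the edge. I'll keep pushing.

Call:
{"fn": "servo_tool", "kwargs": {
  "commands": "-0.005 0.005 0 0 0 0 1; -0.010 0.010 0 0 0 0 1; -0.015 0.015 0 0 0 0 1; -0.019 0.019 0 0 0 0 1; -0.021 0.021 0 0 0 0 1"
}}

```text
clock: 4.15
ee_pos: [0.5762, -0.1408, 0.2432]
tool_rot: [0.568, 0.823, -0.001, -0.001]
ft_force: [-7.2, 1.3, 0.3]
opening: 0.0854
gripper_force: 3.1
```

```bash
python3 look.py p2
```

```text
side tin? 424 ((23.15487289428711, -24.283611297607422), (125.33863830566406, 45.012939453125), 30.726646423339844)
side gate 188 ((26.76106834411621, -27.048431396484375), (116.21607971191406, 72.690185546875), 47.085487365722656)
scene tin? 151 ((-1.8158226013183594, -45.06853103637695), (43.98027801513672, 29.919618606567383), 55.54604721069336)
scene gate 198 ((47.98149871826172, 28.778785705566406), (15.220848083496094, 109.0973129272461), 55.62202835083008)
```

View pics/p2.png

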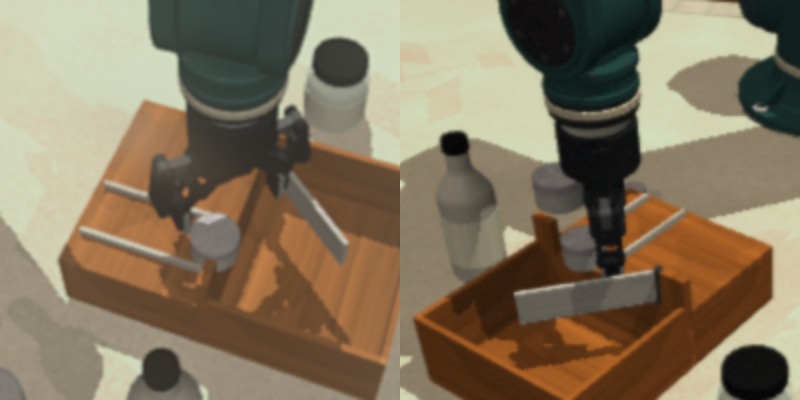

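The gate is open about 0.97 rad and the tin is at the edge, free of the gate. I'll push it over.

Call:
{"fn": "servo_tool", "kwargs": {
  "commands": "-0.005 0.005 0 0 0 0 1; -0.010 0.010 0 0 0 0 1; -0.015 0.015 0 0 0 0 1; -0.019 0.019 0 0 0 0 1; -0.019 0.019 0 0 0 0 1"
}}

```text
clock: 4.88
ee_pos: [0.6012, -0.1523, 0.2434]
tool_rot: [0.569, 0.823, -0.0, 0.0]
ft_force: [-2.1, -4.3, -2.0]
opening: 0.0852
gripper_force: 2.2
```

```bash
python3 look.py p3
```

```text
side gate 86 ((33.18524169921875, -0.07649993896484375), (124.5661849975586, 25.219139099121094), 37.04106521606445)
scene gate 178 ((45.339942932128906, 41.503334045410156), (22.01476287841797, 93.4002914428711), 67.54711151123047)
```

View pics/p3.png

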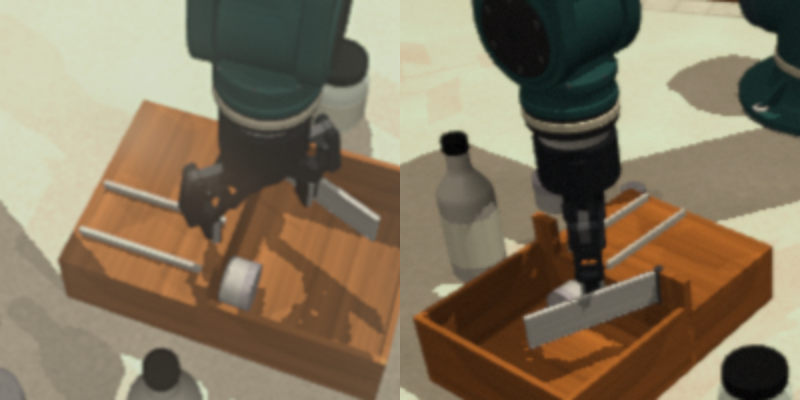

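The tin has tipped over the edge with the gate still held. I'll wait briefly and check where it lies before closing the gate.

Call:
{"fn": "servo_tool", "kwargs": {
  "commands": "0 0 0 0 0 0 1; 0 0 0 0 0 0 1; 0 0 0 0 0 0 1; 0 0 0 0 0 0 1"
}}

```text
clock: 5.48
ee_pos: [0.6012, -0.1519, 0.2437]
tool_rot: [0.568, 0.823, -0.0, 0.0]
ft_force: [-1.5, -4.8, -0.8]
opening: 0.0859
gripper_force: 2.2
```

```bash
cat > tin.py <<'E'
from h import *
p,d,B=snap("side","")
hsv=cv2.cvtColor(p,cv2.COLOR_RGB2HSV)
m=(d>0)&(B[...,0]>4)&(B[...,0]<150)&(np.abs(B[...,1])<92)&(hsv[...,1]<90)&(hsv[...,2]>60)&(B[...,2]<70)
k,l,s,c=cv2.connectedComponentsWithStats(m.astype(np.uint8))
for i in range(1,k):
    if s[i,4]>30: q=B[l==i]; print(c[i].round(),s[i,4],q.min(0).round(),q.max(0).round())
E
python3 tin.py
```

```text
[346. 361.] 373 [  4. -67.   6.] [30. -5. 55.]
```

The tin is down in the bin, standing on its rim with its centre at about z 28 mm. I'll retreat, letting the gate follow the finger shut.

Call:
{"fn": "servo_tool", "kwargs": {
  "commands": "0.010 -0.010 0 0 0 0 1; 0.020 -0.020 0 0 0 0 1; 0.030 -0.030 0 0 0 0 1; 0.040 -0.040 0 0 0 0 1; 0.048 -0.048 0 0 0 0 1"
}}

```text
clock: 6.15
ee_pos: [0.5387, -0.1234, 0.2438]
tool_rot: [0.568, 0.823, 0.0, -0.0]
ft_force: [0.3, 0.4, 0.5]
opening: 0.0855
gripper_force: 0.0
```

Call:
{"fn": "servo_tool", "kwargs": {
  "commands": "0.006 -0.006 0 0 0 0 1; 0.010 -0.010 0 0 0 0 1; 0.010 -0.010 -0.03 0 0 0 1; 0.010 -0.010 -0.08 0 0 0 1; 0.010 -0.010 -0.13 0 0 0 1"
}}

```text
clock: 6.78
ee_pos: [0.5264, -0.1181, 0.3752]
tool_rot: [0.568, 0.823, 0.0, 0.0]
ft_force: [1.1, -0.6, -0.4]
opening: 0.086
gripper_force: 0.0
```

Call:
{"fn": "servo_tool", "kwargs": {
  "commands": "0 0 0 0 0 0 1; 0 0 0 0 0 0 1; 0 0 0 0 0 0 1; 0 0 0 0 0 0 1; 0 0 0 0 0 0 1"
}}

```text
clock: 7.4
ee_pos: [0.5264, -0.1182, 0.3733]
tool_rot: [0.568, 0.823, -0.0, -0.0]
ft_force: [0.4, 0.5, 0.2]
opening: 0.0853
gripper_force: 0.0
```

```bash
python3 tin.py; python3 look.py p4
```

```text
[346. 361.] 377 [  4. -67.   6.] [30. -5. 54.]
side gate 223 ((-0.832848072052002, -0.8784713745117188), (6.436050891876221, 136.96412658691406), 0.290142685174942)
scene gate 165 ((1.3333146572113037, -2.14117431640625), (8.264389038085938, 129.26568603515625), 0.7566113471984863)
```

View pics/p4.png

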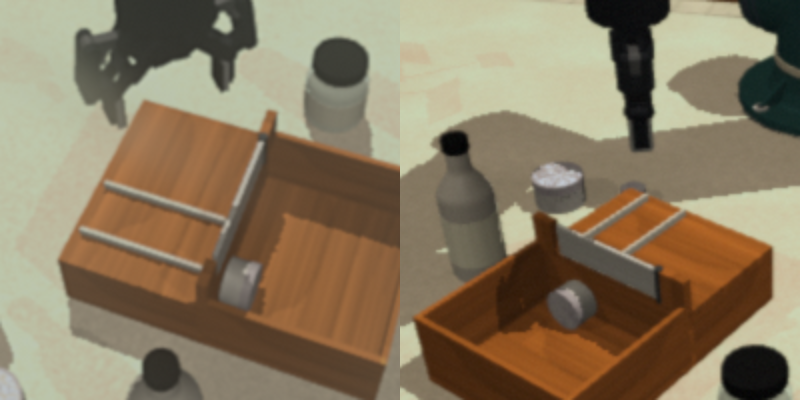

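The gate is shut, the tin is at rest inside the bin, the hand is clear, and the bottle and jar stand where they were. Handing in.

```bash
python3 -c "
from rig import job; print(job.job_done())"
```

```text
the job is handed in; nothing more can be done
None
```

The middle-sized tin is in the return bin, standing on its rim. The gate is shut again, the hand is clear, and the job is handed in, but the hand-in returned no verdict. The bottle and jar stood untouched in the last pictures; the cup was out of frame, though the hand never went near it.

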